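# Seat the sole plate of a vacuum floor head on its two locating pins

### The job

The metal sole plate of the upturned vacuum floor head is lying crooked on top of its two locating pins. Gently nudge it sideways with the fingertips, without picking it up, until both its holes drop over the pins and it lies flat on the head all round. Leave the other things on the table where they are.

Things in the scene. Friction and masses are not known exactly. Their poses are not given: they have to be found in the camera images.
- floor_head: Vacuum floor head, upside down, fixed in a plywood cradle. Origin on the table under its middle; x = front to rear, y = along its length, z up. Its flat black underside faces up, 58 mm above the table, 78 mm (x) by 220 mm (y), edge 10 mm tall; nothing else of it or the cradle stands wider than that above 34 mm except the neck at the rear.
- sole_plate: Loose aluminium plate with two red strips, 84 mm (x) by 226 mm (y) by 4 mm, 0.25 kg; origin at the centre of its underside. A 21 by 71 mm slot through its middle. Starts 10-24 mm too far to the head's +y, up to 14 mm off in x and 0.12 rad in yaw, tilted, propped on the pin tips. Slides under a push on its edge. Seated: flat, square with the head, 3 mm out over the black underside all round.
- plate_mid (a point): Centre of the sole plate, half-way through its thickness.
- hole_left (a point): Centre of the plate's round hole (11 mm across, right through), on the underside, 70 mm from the plate's middle towards +y. It belongs on pin_left.
- hole_right (a point): Centre of the plate's slotted hole (11 mm in x by 17 mm in y, right through), on the underside, 70 mm from the plate's middle towards -y. It belongs on pin_right.
- pin_left (a point): Foot of the white plastic locating pin at the head's +y end, where it meets the black underside (58 mm above the table). Pin 8 mm across, 6 mm tall, its upper 3 mm coned to 4.4 mm across. On the head's middle line, 70 mm from its middle.
- pin_right (a point): Foot of the equal pin at the head's -y end, 70 mm from its middle.
- multimeter: Bystander: yellow multimeter, 150 by 76 by 44 mm, origin at the centre of its underside.
- screwdriver: Bystander: screwdriver with a red handle lying on the table.
- bit_tin: Bystander: open blue tin full of screwdriver bits, 85 by 110 by 90 mm, origin at the centre of its underside.
- brush_roller: Bystander: dark brush roller, about 206 mm long (y) and 38 mm high, lying down, origin at the centre of its underside.
- screw_dish: Bystander: round steel dish of screws, 104 mm across, 24 mm high, origin at the centre of its underside.
- tape_roll: Bystander: red roll of tape lying flat, 68 mm across, 19 mm high.
- contact_spray: Bystander: standing spray can, 52 mm across, 150 mm high, origin at the centre of its foot.
- head_neck (a point): Where the grey swivel neck leaves the middle of the head's rear (+x) side, 42 mm behind the head's middle, 42 mm above the table. The neck is 52 mm wide and no higher than 45 mm (its collar 49 mm); 89 to 121 mm behind the head's middle are two wheels, 70 mm wide overall, top at 50 mm.

How it is judged:
At the end, for the whole second after the job is handed in: The plate lies at rest flat on the head (within 0.03 rad, both holes less than 1.8 mm above the black underside), its round hole within 3 mm of the left pin's middle and its slotted hole within 5 mm of the right pin's (horizontal distance between hole_left and pin_left below 0.003 m and horizontal distance between hole_right and pin_right below 0.005 m and z of each of hole_left, hole_right in the frame of floor_head below 0.0598 m and angle between sole_plate's own z axis and vertical below 0.03 rad and linear speed of sole_plate below 0.02 m/s); the robot touches nothing.
It fails at once if the sole plate is picked up (its middle rises more than about 6 mm above where it rides on the pin tips) or tipped up by more than 0.35 rad (height (world z) of plate_mid above 0.072 m or angle between sole_plate's own z axis and vertical above 0.35 rad).
It fails at once if the plate is forced or squeezed: more than 30 N between fingers and plate (contact force between the fingers and sole_plate above 30 N).
It fails at once if another thing on the table is moved by more than 30 mm (distance of any of multimeter, screwdriver, bit_tin, brush_roller, screw_dish, tape_roll, contact_spray from where it was at the start of the episode above 0.03 m).
It also fails if it takes over 72 s, if anything falls off the work surface, if the arm or the gripper's body presses on something with over 40 N, if the wrist force passes 120 N, or if a joint passes its speed limit or range.

### The arm

A 6-joint arm with a two-finger parallel gripper is mounted at the origin on the work surface. World frame = base frame: x ahead of the robot, y to its left, z up, the work surface at z = 0. Lengths are in m, angles in rad, forces in N, time in s.
With the tool pointing down it reaches from about 0.225 to 0.875 m from the base axis. Payload 3.4 kg.
Tool frame: the origin (TCP) lies on the centre line of the jaws, within the pads' length; the fingertips stand 17 mm ahead of it and the grasp point (between the pads) lies 2 mm behind it (manip.finger_overhang is the distance from the TCP to the fingertips, in m); y points along the fingers, x is the direction in which the jaws open and shut, and the axes are right-handed (so a half turn about y gives the same grasp; the last joint's range is limited). The gripper opens to 85 mm and grips with 20 to 120 N. Pads are 22 mm wide; open, the fingers measure 114 mm over their backs; the gripper's body (76 mm by 85 mm) begins 54 mm behind the grasp point. The pads swing forward as they close: fully open they stand 13 mm farther back than shut.
Start: joints at [1.174, 0.276, 1.505, -0, 1.361, -0.121], TCP at [0.157, 0.553, 0.248] pointing down, gripper open.
Joint ranges: [-2.89, 2.89], [-0.75, 2.08], [0.22, 2.7], [-1.18, 4.32], [0.11, 2.71], [-2.7, 2.7]. Speed limits (rad/s): [2.57, 2.57, 3.14, 3.14, 3.14, 3.14].

### API

Orientations are given as a unit quaternion [w, x, y, z].
In Python, from rig import manip gives the robot as it stands.
- The arm moves only by the tool arm_command, never from a script. Its argument "commands" is a list of rows, each a list of 3 entries, a list of its own where there are three numbers: the finger opening in cm, from 0 to 8.54, then the shift along the world's x, y, z in cm, then the turn about the world's z in rad. A call has 1 to 12 rows; each row shifts and turns the commanded pose from where the row before left it; what a row does not reach is not made up. A row lasts 1/10 s, in which the tool goes at most 50 mm and 8.59 degrees, less where a joint would pass 70% of its speed; a pose out of reach is approached as far as the arm can. A call with a gripper value outside its range is refused whole. The fingers move at their own pace and stop on an object; "grip_force" is the grip in N (left out, the last holds). Time passes only in rows, so rows that do not move let the fingers close. It gives the time, the measured TCP pose, the force and the opening at its end, in the units of the state.
- manip.get_state(): the state, without advancing time (a new reading comes with each control period).
- manip.get_image(name): name is "scene" or "side" or "wrist"; returns a dict with "pixels" (480x640x3 uint8, red, green, blue), "range_z" (480x640 float32, m along the optical axis (not along the pixel's ray), 0 where there is no reading), "intrinsics" (3x3 intrinsics, pixels), "R" (3x3) and "t" (3): a world point X has camera coordinates R X + t. Camera axes: x right, y down, z forward; pixel columns grow to the right and rows downward; lengths in m; the calibration is good to about 2 mm. A picture is of the moment at which its call begins.
- manip.sign_off(): hands the job in, once; it reports no verdict.
The state is a dict: "clock": time; "qpos": joint angles; "qd": joint speeds; "effort": joint torques, N m; "position": TCP position; "ee_rot": TCP orientation; "contact_force": force on the tool from outside, world axes, zero at the start; "moment": the same for the moment, N m; "width": finger opening in m.
Only numpy, scipy, OpenCV 4.12 (cv2) and the standard library are available. Lean on these libraries where they do the work, as an engineer would, in place of code of your own. Each camera call takes 0.05 s, during which the arm holds its last target.

## Working session

There is one attempt and no reset: what is moved stays moved. The work goes in short steps, Python scripts to look and compute and a tool call to move; the robot and the scene stay as the last step left them, time stands still between calls to the robot, and variables do not carry over. Pictures are saved under pics/ and viewed, and the job is handed in when it is done.

Besides the shell and the picture viewer there is one more tool, called as a command line: name --argument value ..., lists and objects as JSON in quotes. arm_command: Moves the arm, as the interface text tells. Its arguments: {"type":"object","properties":{"commands":{"type":"array"},"grip_force":{"type":"number"}},"required":["commands"]}

```bash
ls; mkdir -p pics
cat > h.py <<'E'
import numpy as np, cv2
from rig import manip
def shot(n,f):
    d=manip.get_image(n); cv2.imwrite('pics/'+f+'.png',cv2.cvtColor(d['pixels'],cv2.COLOR_RGB2BGR))
    np.savez('pics/'+f+'.npz',**{k:np.asarray(v) for k,v in d.items()}); return d
def load(f): return dict(np.load('pics/'+f+'.npz'))
def pts(d):
    z=d['range_z'];K=d['intrinsics'];v,u=np.mgrid[:480,:640]
    c=np.stack([(u-K[0,2])/K[0,0]*z,(v-K[1,2])/K[1,1]*z,z],-1)
    return (c-d['t'])@d['R']
def ray(d,uv,h):
    uv=np.atleast_2d(uv);K=d['intrinsics']
    r=np.c_[(uv-K[[0,1],2])/K[[0,1],[0,1]],np.ones(len(uv))]@d['R']
    o=-d['R'].T@d['t']; return o+r*((h-o[2])/r[:,2:])
E
python3 - <<'E'
from h import *
for n in ('scene','side','wrist'):
    d=shot(n,n+'0'); print(n,-d['R'].T@d['t'],d['R'][2])
print(manip.get_state())
E
```

```text
pics
scene [ 1.159284   -0.92397656  1.40163443] [-0.35618735  0.53719628 -0.76455917]
side [ 0.02677931 -0.68609204  0.87805549] [ 0.43894256  0.58892693 -0.67859746]
wrist [0.08425893 0.57519345 0.37214762] [ 0.28276255 -0.08201361 -0.9556773 ]
{'clock': 0.15, 'qpos': array([ 1.17399234e+00,  2.76449937e-01,  1.50582854e+00,  1.49958463e-05,
        1.36074711e+00, -1.20998138e-01]), 'qd': array([-0.00165398, -0.00266333, -0.00332422,  0.00024824,  0.00134031,
       -0.00072612]), 'effort': array([-3.92290531e-04, -4.17141509e+01, -2.46035153e+01, -3.41640452e-04,
        7.48329156e-03, -4.33257969e-05]), 'position': array([0.1564368 , 0.55291599, 0.24764381]), 'ee_rot': array([-0.56373678,  0.56423697,  0.42607849, -0.42695972]), 'contact_force': array([ 0.13910946, -0.3539696 , -0.56961825]), 'moment': array([ 0.06705523, -0.01598222, -0.00451007]), 'width': 0.08517708841022825}
```

View pics/scene0.png

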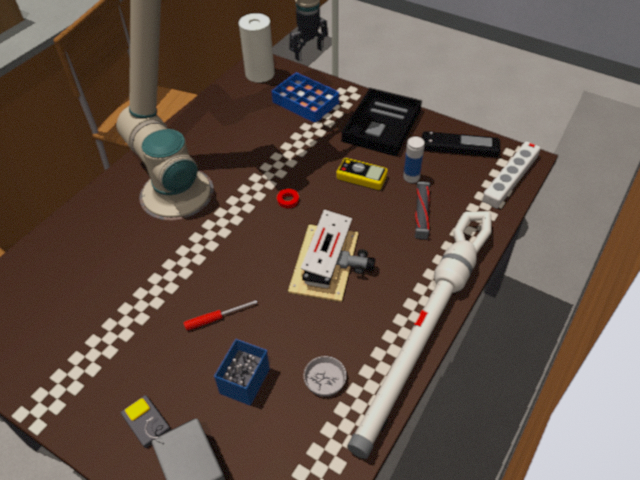

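View pics/side0.png

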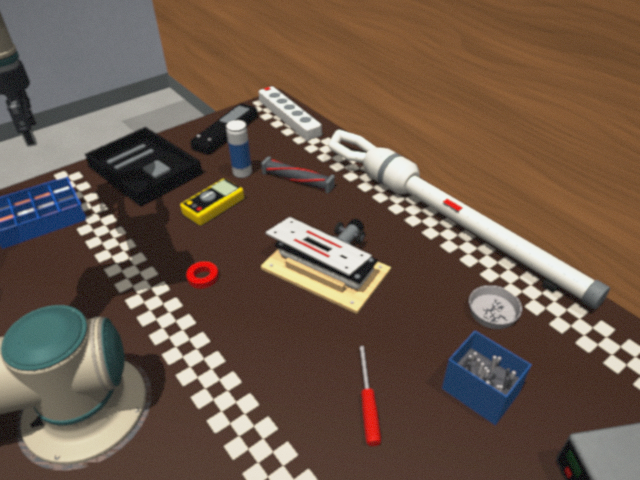

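View pics/wrist0.png

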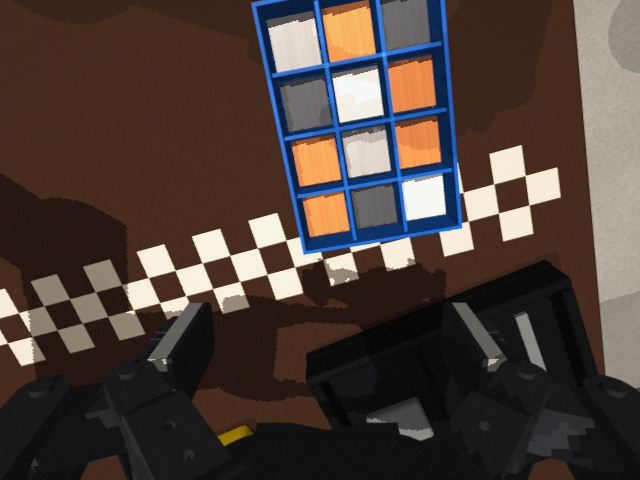

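The scene camera has the plate at about (328,245), with the neck toward (355,262). The side camera has it at (320,246), tilted with its -y end at (360,265). I'll measure from depth and zoomed crops.

Run:
```python
from h import *
for f,(u,v) in (('scene0',(280,200)),('side0',(250,200))):
    d=load(f);c=d['pixels'][v:v+110,u:u+146]
    cv2.imwrite('pics/z_'+f+'.png',cv2.cvtColor(cv2.resize(c,None,fx=5,fy=5,interpolation=cv2.INTER_CUBIC),cv2.COLOR_RGB2BGR))
    P=pts(d);sub=P[v:v+110,u:u+146]
    px=c.astype(int); m=(px.min(-1)>110)&(sub[...,2]>.05)&(sub[...,2]<.1)&(px.max(-1)-px.min(-1)<45)
    q=sub[m]; print(f,m.sum(),q.mean(0),q.min(0),q.max(0))
    rect=cv2.minAreaRect(q[:,:2].astype(np.float32)*1000);print(rect,cv2.boxPoints(rect))
    A=np.c_[q[:,:2]-q[:,:2].mean(0),np.ones(len(q))];print(np.linalg.lstsq(A,q[:,2],rcond=None)[0])
```

```text
scene0 1612 [0.55613559 0.02127742 0.06922468] [ 0.4792802  -0.09670728  0.05000066] [0.8836763  0.1493591  0.08494759]
((679.76806640625, 54.361793518066406), (363.4541320800781, 242.97283935546875), 12.640877723693848) [[ 475.85992   133.13443 ]
 [ 529.0319   -103.94895 ]
 [ 883.6762    -24.410843]
 [ 830.5042    212.67255 ]]
[-0.11031598 -0.04314944  0.06922468]
side0 2094 [0.54868712 0.01829616 0.06867702] [ 0.47899418 -0.10226447  0.05472938] [0.61940642 0.14957483 0.07860349]
((550.6407470703125, 21.551986694335938), (87.85824584960938, 241.36727905273438), 15.437336921691895) [[ 476.17242   126.18838 ]
 [ 540.4206   -106.470894]
 [ 625.1091    -83.084404]
 [ 560.8609    149.57486 ]]
[-0.14161684 -0.04871179  0.06867702]
```

View pics/z_scene0.png

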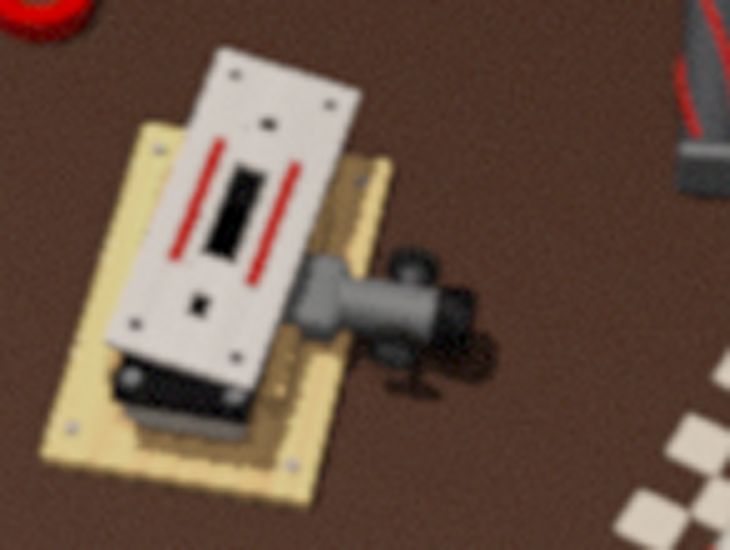

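View pics/z_side0.png

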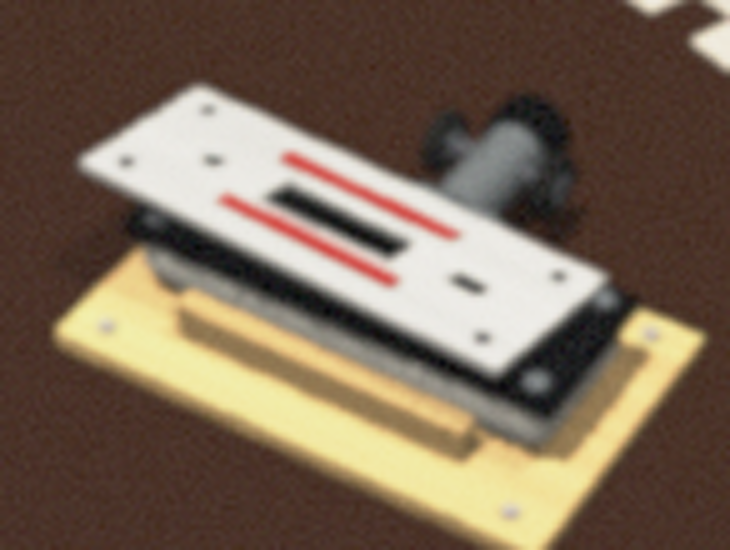

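arm_command --commands '[[0,[3.4,-3.4,0.8],0],[0,[3.4,-3.4,0.8],0],[0,[3.4,-3.4,0.8],0],[0,[3.4,-3.4,0.8],0],[0,[3.4,-3.4,0.8],0],[0,[3.4,-3.4,0.8],0],[0,[3.4,-3.4,0.8],0],[0,[3.4,-3.4,0.8],0],[0,[3.4,-3.4,0.8],0],[0,[3.4,-3.4,0.8],0],[0,[3.4,-3.4,0],0],[0,[3.4,-3.4,0],0]]'

```text
clock: 1.35
position: [0.5657, 0.1436, 0.3285]
ee_rot: [0.564, -0.564, -0.427, 0.426]
contact_force: [0.8, 1.0, 0.1]
width: 0.0003
```

arm_command --commands '[[0,[2.5,-4,0],0],[0,[2.5,-4,0],0],[0,[2.0,-4,0],0],[0,[0,0,0],0],[0,[0,0,0],0],[0,[0,0,0],0]]'

```text
clock: 1.95
position: [0.634, 0.0262, 0.3281]
ee_rot: [0.564, -0.563, -0.427, 0.427]
contact_force: [-0.3, 0.0, 0.3]
width: -0.0
```

Run:
```python
from h import *
from scipy.spatial.transform import Rotation as R
d=shot('wrist','wrist1'); print(-d['R'].T@d['t'],d['R'],d['intrinsics'])
s=manip.get_state();q=s['ee_rot'];print(s['clock'],s['position'],s['width'],s['qpos']);print(R.from_quat(q[[1,2,3,0]]).as_matrix().round(3))
```

```text
[0.56185113 0.04821595 0.45283864] [[ 2.71248351e-01  9.62509374e-01  1.91130536e-04]
 [ 9.20108651e-01 -2.59357524e-01  2.93485511e-01]
 [ 2.82532127e-01 -7.94316001e-02 -9.55963502e-01]] [[389.47487183   0.         326.87509731]
 [  0.         389.47487183 233.62114927]
 [  0.           0.           1.        ]]
2.0 [0.63392167 0.02659373 0.32843315] -0.00010287031223944053 [-6.80856281e-02  3.38216350e-01  1.21951467e+00  7.47482004e-04
  1.58428503e+00 -1.36442392e+00]
[[ 0.271 -0.    -0.963]
 [ 0.963  0.001  0.271]
 [ 0.001 -1.     0.001]]
```

View pics/wrist1.png

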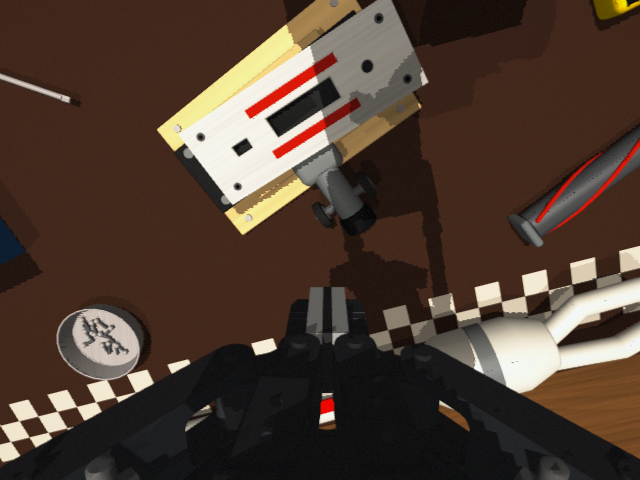

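The wrist view shows the plate's centre at about (303,107), the round hole at (367,66), the slotted hole at (242,147), and the black head end at (182,155)-(225,208). Zooming in next.

Run:
```python
from h import *
d=load('wrist1')
c=d['pixels'][0:240,150:440];cv2.imwrite('pics/z_w1.png',cv2.cvtColor(cv2.resize(c,None,fx=2.7,fy=2.5*1.08/1.08,interpolation=cv2.INTER_CUBIC),cv2.COLOR_RGB2BGR))
P=pts(d)
for u,v in ((303,90),(220,165),(390,40),(300,50),(250,190),(270,140),(360,30),(195,165),(210,188),(185,155),(228,205),(330,160),(230,60),(170,130),(243,228)):print(u,v,P[v-1:v+2,u-1:u+2].reshape(-1,3).mean(0).round(4))
```

```text
303 90 [0.5353 0.0328 0.0684]
220 165 [ 0.5795 -0.0659  0.0669]
390 40 [0.5159 0.1203 0.0663]
300 50 [0.4983 0.0394 0.044 ]
250 190 [ 0.6117 -0.047   0.0612]
270 140 [ 0.57   -0.0112  0.066 ]
360 30 [0.5014 0.0958 0.0704]
195 165 [ 0.5731 -0.093   0.057 ]
210 188 [ 0.5992 -0.0868  0.057 ]
185 155 [ 0.5611 -0.0988  0.0575]
228 205 [ 0.621  -0.0752  0.0568]
330 160 [0.607  0.039  0.0408]
230 60 [ 0.4802 -0.0368 -0.0018]
170 130 [ 0.5313 -0.1218  0.0111]
243 228 [ 0.6588 -0.0819  0.0111]
```

View pics/z_w1.png

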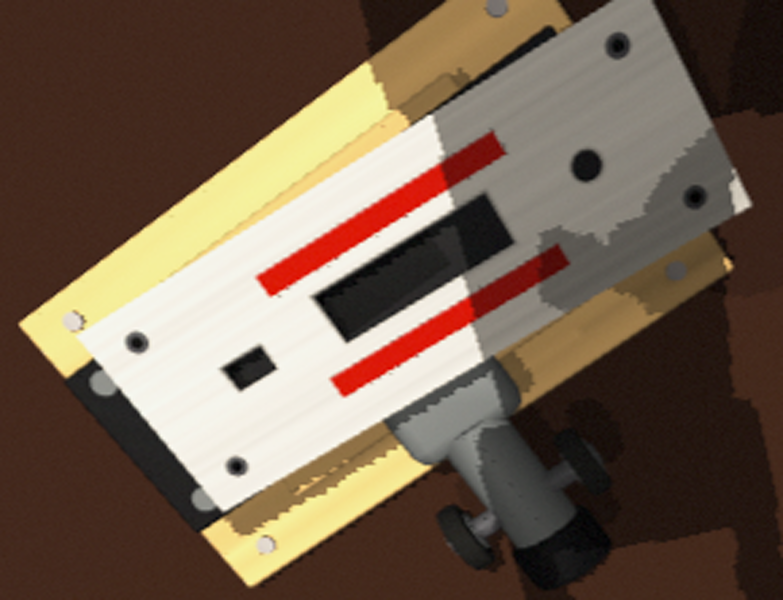

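arm_command --commands '[[0,[-3.5,0,2],0],[0,[0,0,0],0],[0,[0,0,0],0],[0,[0,0,0],0]]'

```text
clock: 2.4
position: [0.5996, 0.0262, 0.3483]
ee_rot: [-0.564, 0.564, 0.427, -0.427]
contact_force: [0.3, -0.8, 0.1]
width: 0.0002
```

Run:
```python
from h import *
d=shot('wrist','wrist2'); 
c=d['pixels'][20:270,150:440];cv2.imwrite('pics/z_w2.png',cv2.cvtColor(cv2.resize(c,None,fx=2.4,fy=2.4,interpolation=cv2.INTER_CUBIC),cv2.COLOR_RGB2BGR))
P=pts(d);px=d['pixels'].astype(int);hsv=cv2.cvtColor(d['pixels'],cv2.COLOR_RGB2HSV)
roi=np.zeros((480,640),bool);roi[0:285,150:450]=1
# plate: height
pl=roi&(P[...,2]>.0598)&(P[...,2]<.085)&((hsv[...,1]<60)|((hsv[...,1]>180)&(hsv[...,0]<8)))&(px.max(-1)>60)
pl=cv2.morphologyEx(pl.astype(np.uint8),cv2.MORPH_OPEN,np.ones((3,3)))
n,l,s,_=cv2.connectedComponentsWithStats(pl);k=1+s[1:,4].argmax();pl=l==k
q=P[pl];A=np.c_[q[:,:2]-q[:,:2].mean(0),np.ones(len(q))];co=np.linalg.lstsq(A,q[:,2],rcond=None)[0]
print('plate n',pl.sum(),'mean',q.mean(0),'plane',co)
r=cv2.minAreaRect(q[:,:2].astype(np.float32)*1000);print(r)
# head black at z~.057
hb=roi&(abs(P[...,2]-.0575)<.004)&(px.max(-1)<70)
q=P[hb];print('head black',hb.sum(),q.min(0),q.max(0))
# board
bd=roi&(hsv[...,0]>15)&(hsv[...,0]<35)&(hsv[...,1]>60)&(P[...,2]<.02)&(P[...,2]>.004)
r=cv2.minAreaRect(P[bd][:,:2].astype(np.float32)*1000);print('board',r,cv2.boxPoints(r),np.median(P[bd][:,2]))
o=d['pixels'].copy();o[pl]=[0,255,0];o[hb]=[255,0,255];o[bd]=[0,0,255]
cv2.imwrite('pics/m_w2.png',cv2.cvtColor(o[:300],cv2.COLOR_RGB2BGR))
```

```text
plate n 15537 mean [0.5455038  0.02841041 0.06721862] plane [-0.14452537 -0.05301796  0.06721862]
((549.8128051757812, 27.617813110351562), (83.25716400146484, 226.84886169433594), 15.856369972229004)
head black 2565 [ 0.48172207 -0.10885804  0.05441389] [0.62705434 0.13301714 0.06149287]
board ((554.0664672851562, 5.653656005859375), (150.06919860839844, 250.18106079101562), 19.720516204833984) [[ 441.22308   98.0885 ]
 [ 525.6423  -137.41939]
 [ 666.90985  -86.78119]
 [ 582.49066  148.7267 ]] 0.010964330450250685
```

View pics/z_w2.png

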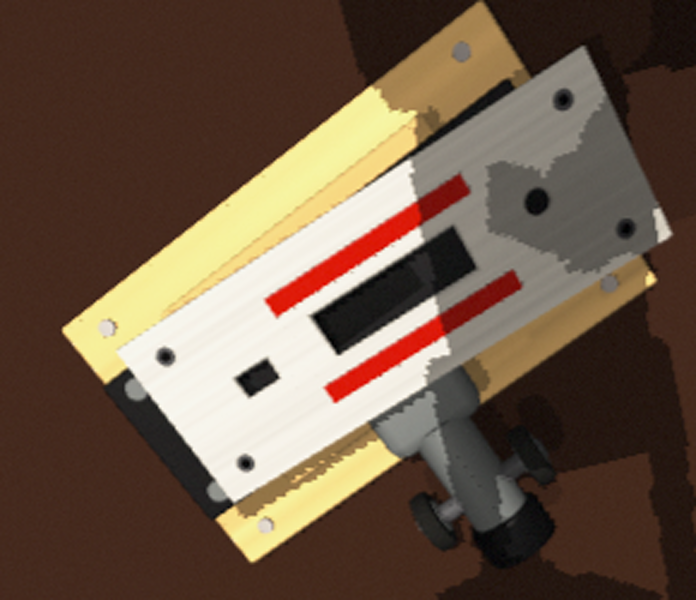

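View pics/m_w2.png

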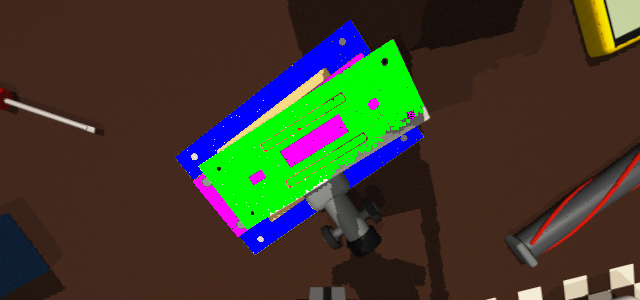

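```bash
cat >> h.py <<'E'
C=np.array([.5541,.0057]);YAW=np.deg2rad(19.72)
def hf(p,c=None,yaw=None):
    c=C if c is None else c; y=YAW if yaw is None else yaw
    return (np.asarray(p)[...,:2]-c)@np.array([[np.cos(y),-np.sin(y)],[np.sin(y),np.cos(y)]])
def wf(h): return C+np.asarray(h)@np.array([[np.cos(YAW),np.sin(YAW)],[-np.sin(YAW),np.cos(YAW)]])
E
python3 - <<'E'
from h import *
d=load('wrist2');P=pts(d);px=d['pixels'].astype(int)
# rays of black pixels onto z=.058
m=np.zeros((480,640),bool);m[0:285,150:450]=1
hb=m&(abs(P[...,2]-.0575)<.004)
H=hf(P)
e=hb&(H[...,1]<-.08)&(px.max(-1)<200)
q=H[e]; 
for x0 in np.arange(-.04,.041,.01):
    s=q[abs(q[:,0]-x0)<.003]; print(round(x0,3),len(s), s[:,1].min().round(4) if len(s) else '')
s=q[q[:,1]<-.1];print('x ext at -y end',np.percentile(s[:,0],[0,1,99,100]))
s=H[hb&(H[...,1]>.03)&(H[...,0]<-.03)&(px.max(-1)<70)];print('-x edge',len(s),s.min(0),s.max(0))
for n,b in (('round',(360,20+201/2.4,150+537/2.4)),('slot',(0,20+378/2.4,150+258/2.4))):
    print(n,hf(ray(d,(b[2],b[1]),.067)))
nk=m&(P[...,2]>.03)&(P[...,2]<.05)&(H[...,0]>.05)&(H[...,0]<.085);print('neck y',np.percentile(H[nk][:,1],[1,50,99]))
E
```

```text
-0.04 23 -0.1082
-0.03 79 -0.1093
-0.02 77 -0.1098
-0.01 74 -0.1094
0.0 74 -0.1092
0.01 70 -0.1102
0.02 69 -0.1094
0.03 66 -0.1094
0.04 27 -0.1087
x ext at -y end [-0.03881697 -0.03799539  0.03780057  0.03881631]
-x edge 203 [-0.03868085  0.04982539] [-0.03339389  0.10976353]
round [[0.00856214 0.09204969]]
slot [[-0.00073275 -0.04711907]]
neck y [-0.03279769  0.00114172  0.0253937 ]
```

Run:
```python
from h import *
d=load('scene0');P=pts(d)
for n,u,v in (('tape',296,192),('meter',362,170),('can',415,148),('dish',324,376),('tin',243,350),('roller',423,200)):
    p=P[v,u];print(n,p.round(3),hf(p).round(3))
for h in ((0,.175),(0,.124),(.09,0),(.056,0)):print(h,wf(h).round(4))
```

```text
tape [0.339 0.184 0.023] [-0.142  0.24 ]
meter [0.477 0.357 0.045] [0.046 0.356]
can [0.615 0.432 0.143] [0.201 0.381]
dish [ 0.75  -0.305  0.011] [ 0.079 -0.359]
tin [ 0.55  -0.367  0.047] [-0.13  -0.349]
roller [0.699 0.342 0.041] [0.25  0.268]
(0, 0.175) [0.4951 0.1704]
(0, 0.124) [0.5123 0.1224]
(0.09, 0) [0.6388 0.0361]
(0.056, 0) [0.6068 0.0246]
```

arm_command --commands '[[5,[-1.27,1.81,-2.3],-0.119],[5,[-1.27,1.81,-2.3],-0.119],[5,[-1.27,1.81,-2.3],-0.119],[5,[-1.27,1.81,-2.3],-0.119],[5,[-1.27,1.81,-2.3],-0.119],[5,[-1.27,1.81,-2.3],-0.119],[5,[-1.27,1.81,-2.3],-0.119],[5,[-1.27,1.81,-2.3],-0.119],[5,[0,0,0],0],[5,[0,0,0],0],[5,[0,0,0],0]]'

```text
clock: 3.55
position: [0.4996, 0.1699, 0.1651]
ee_rot: [-0.697, 0.697, 0.122, -0.12]
contact_force: [-0.5, 0.3, -0.1]
width: 0.0496
```

Run:
```python
from h import *
from scipy.spatial.transform import Rotation as R
d=shot('wrist','wrist3');s=manip.get_state();M=R.from_quat(s['ee_rot'][[1,2,3,0]]).as_matrix()
print(s['position'],hf(s['position']),'yaw',np.arctan2(M[1,0],M[0,0]),s['width'],s['qpos'],s['contact_force'])
P=pts(d);T=(P-s['position'])@M
f=(abs(T[...,0])<.06)&(abs(T[...,2])<.02)&(T[...,1]>-.04)&(T[...,1]<.03)
q=T[f];print(f.sum(),'tool-frame fingers min/max',q.min(0) if f.sum() else '',q.max(0) if f.sum() else '')
```

```text
[0.49968739 0.16975131 0.16532954] [0.00413336 0.17279028] yaw 0.34328351446889066 0.05008649103594456 [ 1.95865975e-01  2.65700069e-01  1.73825715e+00 -4.49502089e-04
  1.13486283e+00 -1.47227212e-01] [-0.03165697  0.06802287 -0.47378546]
15861 tool-frame fingers min/max [-0.0577569  -0.03999952 -0.01115841] [0.05917003 0.01600392 0.01639073]
```

View pics/wrist3.png

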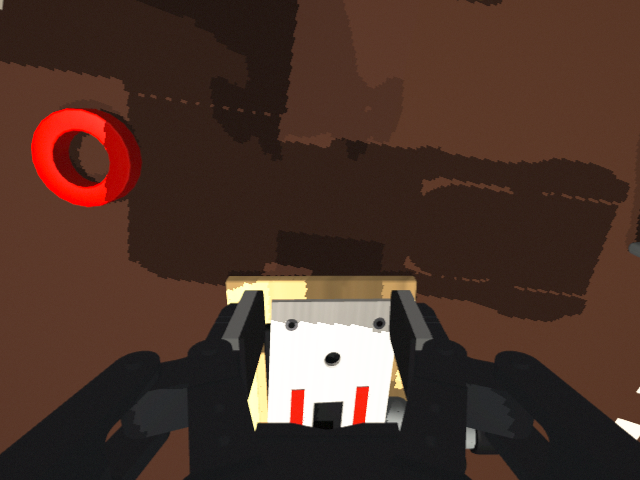

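The wrist view shows the plate end centred between the fingertips, with the round hole at (332,359). Lowering beyond the +y edge.

arm_command --commands '[[5,[0,0,-4],0],[5,[0,0,-3],0],[5,[0,0,-2.8],0],[5,[0,0,0],0],[5,[0,0,0],0],[5,[0,0,0],0]]'

```text
clock: 4.2
position: [0.4999, 0.1701, 0.0681]
ee_rot: [0.697, -0.697, -0.122, 0.119]
contact_force: [-0.2, 0.2, -0.1]
width: 0.05
```

Run:
```python
from h import *
s=manip.get_state();print(s['position'],hf(s['position']),s['contact_force'])
d=shot('side','side1');c=d['pixels'][190:320,220:400]
cv2.imwrite('pics/z_s1.png',cv2.cvtColor(cv2.resize(c,None,fx=4,fy=4,interpolation=cv2.INTER_CUBIC),cv2.COLOR_RGB2BGR))
```

```text
[0.49989896 0.17010563 0.06814238] [0.00445209 0.17305243] [-0.22216795  0.15650354 -0.05274807]
```

View pics/z_s1.png

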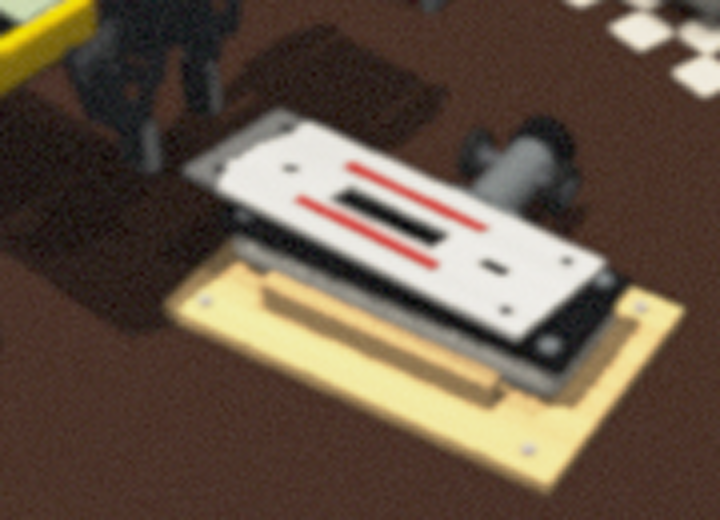

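arm_command --commands '[[5,[0.4,-1.1,0],0],[5,[0.4,-1.1,0],0],[5,[0.07,-0.19,0],0],[5,[0.07,-0.19,0],0],[5,[0.07,-0.19,0],0],[5,[0.07,-0.19,0],0],[5,[0.07,-0.19,0],0]]'

```text
clock: 4.95
position: [0.5092, 0.1387, 0.0662]
ee_rot: [0.697, -0.697, -0.121, 0.121]
contact_force: [-1.5, 1.1, 0.8]
width: 0.0501
```

arm_command --commands '[[5,[0.07,-0.19,0],0],[5,[0.07,-0.19,0],0],[5,[0,0,0],0]]'

```text
clock: 5.25
position: [0.5112, 0.1345, 0.0664]
ee_rot: [-0.697, 0.697, 0.121, -0.121]
contact_force: [0.7, 0.2, 0.1]
width: 0.0499
```

```bash
cat > look.py <<'E'
import sys
from h import *
s=manip.get_state();print(s['clock'],s['position'],hf(s['position']),s['contact_force'])
n=sys.argv[1];d=shot('side','side'+n);c=d['pixels'][190:320,220:400]
cv2.imwrite('pics/z_s%s.png'%n,cv2.cvtColor(cv2.resize(c,None,fx=4,fy=4,interpolation=cv2.INTER_CUBIC),cv2.COLOR_RGB2BGR))
for cam in ('scene','side'):
    d=shot(cam,cam+n);P=pts(d);H=hf(P);px=d['pixels'].astype(int)
    m=(P[...,2]>.053)&(P[...,2]<.085)&(abs(H[...,0])<.07)&(abs(H[...,1])<.15)&(px.max(-1)>85)&((px.max(-1)-px.min(-1)<45)|(px[...,0]>px[...,1]*2))
    m=cv2.morphologyEx(m.astype(np.uint8),cv2.MORPH_OPEN,np.ones((3,3)))
    nn,l,st,_=cv2.connectedComponentsWithStats(m);m=l==1+st[1:,4].argmax()
    q=P[m];h=H[m];A=np.c_[h-h.mean(0),np.ones(len(h))]
    r=cv2.minAreaRect((h*1000).astype(np.float32));print(cam,m.sum(),np.round(r[0],1),np.round(r[1],1),round(r[2],2),'plane(head)',np.linalg.lstsq(A,q[:,2],rcond=None)[0].round(4))
E
python3 look.py 2
```

```text
5.25 [0.51118853 0.13449154 0.06638152] [0.00306251 0.13571763] [0.68220527 0.16466866 0.1130485 ]
scene 1649 [ 6.5 11.5] [235.2  89.7] 89.07 plane(head) [-0.1316 -0.0035  0.0685]
side 2104 [ 7.  12.5] [231.4  89.7] 88.84 plane(head) [-0.1402  0.0022  0.0677]
```

View pics/z_s2.png

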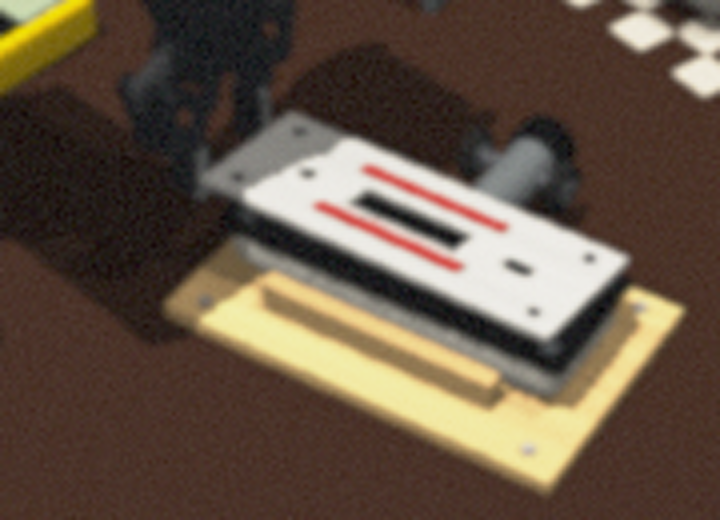

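The plate has squared up and has about 12 mm left in y and about +6.5 mm in x. I'll continue.

arm_command --commands '[[5,[0.07,-0.19,0],0],[5,[0.07,-0.19,0],0],[5,[0.07,-0.19,0],0],[5,[0.07,-0.19,0],0],[5,[0.07,-0.19,0],0],[5,[0.03,-0.09,0],0],[5,[0,0,0],0],[5,[0,0,0],0]]'

```text
clock: 6.2
position: [0.5149, 0.1241, 0.0663]
ee_rot: [-0.697, 0.697, 0.121, -0.121]
contact_force: [0.2, -0.2, 0.6]
width: 0.05
```

```bash
python3 look.py 3
```

```text
6.2 [0.51487799 0.12408573 0.06633995] [0.00302442 0.12467718] [ 0.17330915 -0.1946027   0.62091436]
scene 1731 [8.5 2.7] [ 92.2 235.7] 0.14 plane(head) [-0.0966  0.0023  0.0678]
side 2088 [10.5  0.6] [228.5  89.3] 89.75 plane(head) [-0.1387  0.0031  0.0673]
```

View pics/z_s3.png

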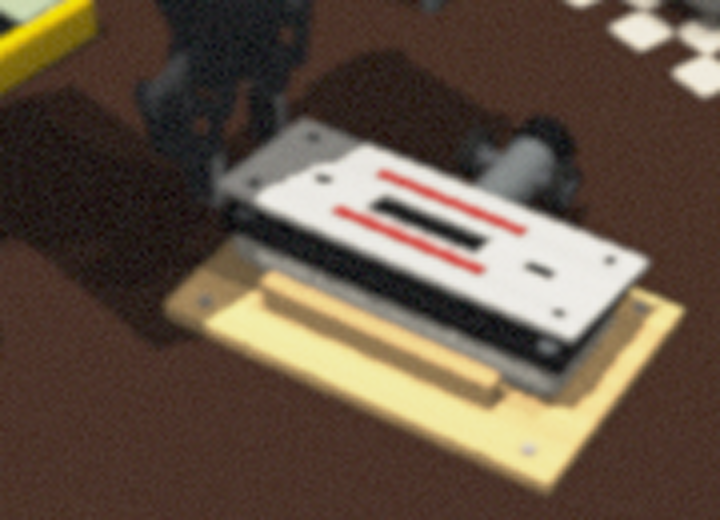

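arm_command --commands '[[5,[-0.4,1.2,0],0],[5,[-0.44,1.15,0],0],[5,[0,0,4],0],[5,[0,0,4],0],[5,[0,0,2],0]]'

```text
clock: 6.85
position: [0.5072, 0.1494, 0.1695]
ee_rot: [0.697, -0.697, -0.123, 0.119]
contact_force: [0.8, 0.2, -0.1]
width: 0.0503
```

arm_command --commands '[[8,[1.12,-1.05,0],0.143],[8,[1.12,-1.05,0],0.143],[8,[1.12,-1.05,0],0.143],[8,[1.12,-1.05,0],0.143],[8,[1.12,-1.05,0],0.143],[8,[1.12,-1.05,0],0.143],[8,[1.12,-1.05,0],0.143],[8,[1.12,-1.05,0],0.143],[8,[1.12,-1.05,0],0.143],[8,[1.12,-1.05,0],0.143],[8,[1.12,-1.05,0],0.143],[8,[0,0,0],0]]'

```text
clock: 8.05
position: [0.6305, 0.0324, 0.166]
ee_rot: [-0.407, 0.407, 0.578, -0.578]
contact_force: [-0.9, -0.4, -0.4]
width: 0.0798
```

```bash
cat > wl.py <<'E'
import sys
from h import *
from scipy.spatial.transform import Rotation as R
n=sys.argv[1]
d=shot('wrist','w'+n);s=manip.get_state();M=R.from_quat(s['ee_rot'][[1,2,3,0]]).as_matrix()
print(s['clock'],s['position'],hf(s['position']),'yaw',np.arctan2(M[1,0],M[0,0]),s['width'],s['contact_force'])
P=pts(d);T=(P-s['position'])@M
f=(abs(T[...,0])<.06)&(abs(T[...,0])>.03)&(abs(T[...,2])<.012)&(T[...,1]>-.03)&(T[...,1]<.03)
q=T[f];print('tips',f.sum(),np.percentile(q[:,1],[90,95,98,100]) if f.sum() else '')
E
python3 wl.py 4
```

```text
8.1 [0.62940644 0.03312338 0.16597942] [0.08014323 0.00040489] yaw 1.9129690492734108 0.0801234149554864 [-0.58484397 -0.04427595 -1.02157225]
tips 7513 [-9.38055951e-05  2.63969171e-03  4.92076081e-03  7.89620597e-03]
```

View pics/w4.png

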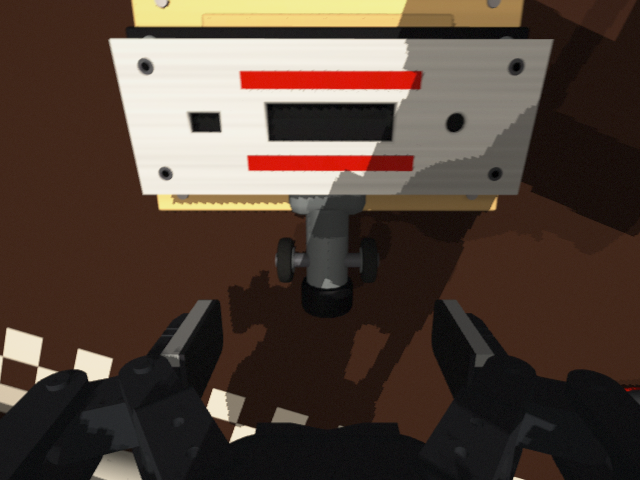

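The plate is now nearly square, with the round hole at (455,122) and the slotted hole at (205,122). The black head margin shows at the top, v≈30.

```bash
cat > wp.py <<'E'
import sys
from h import *
d=load(sys.argv[1]);P=pts(d);H=hf(P);px=d['pixels'].astype(int)
vmax=int(sys.argv[2]) if len(sys.argv)>2 else 290
m=(P[...,2]>.0555)&(P[...,2]<.085)&(abs(H[...,0])<.07)&(abs(H[...,1])<.15)&(px.max(-1)>62);m[vmax:]=0
m=cv2.morphologyEx(m.astype(np.uint8),cv2.MORPH_OPEN,np.ones((3,3)))
nn,l,st,_=cv2.connectedComponentsWithStats(m);m=l==1+st[1:,4].argmax()
q=P[m];h=H[m];A=np.c_[h,np.ones(len(h))];pl=np.linalg.lstsq(A,q[:,2],rcond=None)[0]
r=cv2.minAreaRect((h*1000).astype(np.float32));print(m.sum(),np.round(r[0],1),np.round(r[1],1),round(r[2],2),'plane(head) top z',pl.round(4))
# holes: dark blobs inside filled plate
cs,_=cv2.findContours(m.astype(np.uint8),cv2.RETR_EXTERNAL,cv2.CHAIN_APPROX_NONE)
fill=cv2.drawContours(np.zeros((480,640),np.uint8),cs,-1,1,-1)
hol=((fill==1)&(px.max(-1)<62)).astype(np.uint8);n,l,st,ce=cv2.connectedComponentsWithStats(hol)
for i in range(1,n):
    if st[i,4]>100:
        v=H[l==i]; p=ray(d,ce[i],.066);hh=hf(p)
        z=pl@np.r_[hh[0],1];hh=hf(ray(d,ce[i],z));print('hole',ce[i].round(1),st[i,4],(hh*1000).round(1),round(z,4))
E
python3 wp.py w4
```

```text
58133 [9.8 1.7] [227.5  87.5] 89.74 plane(head) top z [-0.1469  0.0006  0.067 ]
hole [515.8  66.5] 177 [[-17.2  99.8]] 0.0696
hole [330.4 121.4] 4500 [[10.6  2.7]] 0.0654
hole [205.  121.5] 494 [[ 10.7 -67. ]] 0.0654
hole [454.9 122.2] 260 [[11.  71.9]] 0.0654
hole [494.7 173.6] 152 [[40.1 99.4]] 0.0612
```

```bash
cat > hd.py <<'E'
import sys
from h import *
d=load(sys.argv[1]);P=pts(d);H=hf(P);px=d['pixels'].astype(int)
m=(abs(P[...,2]-.057)<.004)&(px.max(-1)<62)&(H[...,0]<-.03)&(H[...,0]>-.045)&(abs(H[...,1])<.125)
h=H[m]*1000;print(m.sum(),np.percentile(h,[0,.5,2,98,99.5,100],axis=0).round(1).T)
bd=cv2.cvtColor(d['pixels'],cv2.COLOR_RGB2HSV);b=(bd[...,0]>15)&(bd[...,0]<35)&(bd[...,1]>60)&(P[...,2]<.02)&(P[...,2]>.004)
h=H[b]*1000;print('board y',h[h[:,0]>50][:,1].min().round(1),h[h[:,0]>50][:,1].max().round(1),'x',h.max(0).round(1), h.min(0).round(1))
E
python3 hd.py w4
```

```text
4226 [[ -38.9  -38.6  -38.4  -33.   -32.8  -32.5]
 [-109.5 -107.8 -104.6  105.2  108.1  110. ]]
board y -124.1 124.3 x [ 75.1 124.6] [ -62.9 -124.8]
```

arm_command --commands '[[8,[0,0,-4],0],[8,[0,0,-4],0],[8,[0,0,-3.2],0],[8,[0,0,0],0],[8,[-1.2,-0.43,0],0],[8,[-0.19,-0.07,0],0],[8,[-0.19,-0.07,0],0],[8,[-0.19,-0.07,0],0],[8,[-0.19,-0.07,0],0],[8,[0,0,0],0],[8,[0,0,0],0]]'

```text
clock: 9.2
position: [0.6129, 0.0256, 0.0563]
ee_rot: [-0.405, 0.409, 0.58, -0.577]
contact_force: [4.7, 3.4, 4.1]
width: 0.0802
```

```bash
python3 wl.py 5; python3 wp.py w5 330; python3 hd.py w5
```

```text
9.25 [0.61291791 0.02556709 0.05618783] [ 0.06207204 -0.00114463] yaw 1.9152865027411718 0.08020778110569055 [3.8110078  2.66247179 3.83604215]
tips 7891 [-0.00213846  0.00105605  0.0042202   0.00775081]
156309 [ 9.5 -1.3] [ 86.2 221.4] 0.11 plane(head) top z [-0.158  -0.0009  0.0673]
hole [331.6 189.5] 14123 [[9.1 1.8]] 0.0659
hole [101.8 190.4] 1485 [[  9.4 -66.7]] 0.0659
hole [561.2 191. ] 742 [[ 9.4 70.1]] 0.0658
hole [ 38.7 276.3] 126 [[ 39.2 -95.3]] 0.0615
11108 [[-38.6 -38.4 -38.2 -33.7 -33.5 -33.4]
 [-94.  -92.2 -89.4  85.8  88.4  90.2]]Traceback (most recent call last):
  File "hd.py", line 7, in <module>
    h=H[b]*1000;print('board y',h[h[:,0]>50][:,1].min().round(1),h[h[:,0]>50][:,1].max().round(1),'x',h.max(0).round(1), h.min(0).round(1))
                                ~~~~~~~~~~~~~~~~~~~~~^^
    return umr_minimum(a, axis, None, out, keepdims, initial, where)
ValueError: zero-size array to reduction operation minimum which has no identity
```

View pics/w5.png

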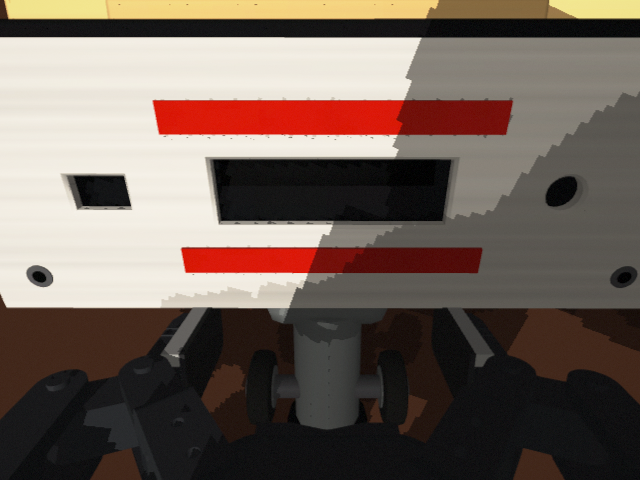

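Contact is made at about 5 N horizontal. I'll continue in small steps and watch the force.

arm_command --commands '[[8,[-0.09,-0.03,0],0],[8,[-0.09,-0.03,0],0],[8,[0,0,0],0]]'

```text
clock: 9.55
position: [0.6119, 0.025, 0.0564]
ee_rot: [-0.405, 0.409, 0.58, -0.576]
contact_force: [5.5, 3.0, 4.3]
width: 0.08
```

arm_command --commands '[[8,[-0.09,-0.03,0],0],[8,[-0.09,-0.03,0],0],[8,[0,0,0],0]]'

```text
clock: 9.85
position: [0.6105, 0.0243, 0.0566]
ee_rot: [-0.404, 0.41, 0.58, -0.576]
contact_force: [5.9, 1.8, 5.0]
width: 0.0798
```

```bash
python3 wl.py 6; python3 wp.py w6 330; python3 look.py 6
```

```text
9.9 [0.6105087  0.02434862 0.05659603] [ 0.05939298 -0.00147871] yaw 1.9151856164091674 0.08016229209770477 [6.25253982 3.20155874 5.7157035 ]
tips 7926 [-0.00217869  0.00117758  0.00426379  0.00782661]
156389 [ 7.3 -2. ] [ 87.3 221.2] 0.6 plane(head) top z [-0.1549 -0.0008  0.0672]
hole [331.7 189.7] 14152 [[6.4 1.5]] 0.0662
hole [101.7 190.9] 1438 [[  6.8 -67.1]] 0.0662
hole [561.5 191.3] 736 [[ 6.8 69.8]] 0.0661
hole [623.7 276.9] 448 [[36.4 98.2]] 0.0618
hole [ 38.7 276.5] 125 [[ 36.5 -95.6]] 0.0619
9.9 [0.6105087  0.02434862 0.05659603] [ 0.05939298 -0.00147871] [6.25253982 3.20155874 5.7157035 ]
scene 1133 [6.3 0.5] [ 88.9 233.3] 0.35 plane(head) [-0.1314  0.0015  0.0695]
side 2044 [ 7.8 -0.1] [ 90.7 226.6] 0.38 plane(head) [-0.1368  0.0041  0.0681]
```

View pics/z_s6.png

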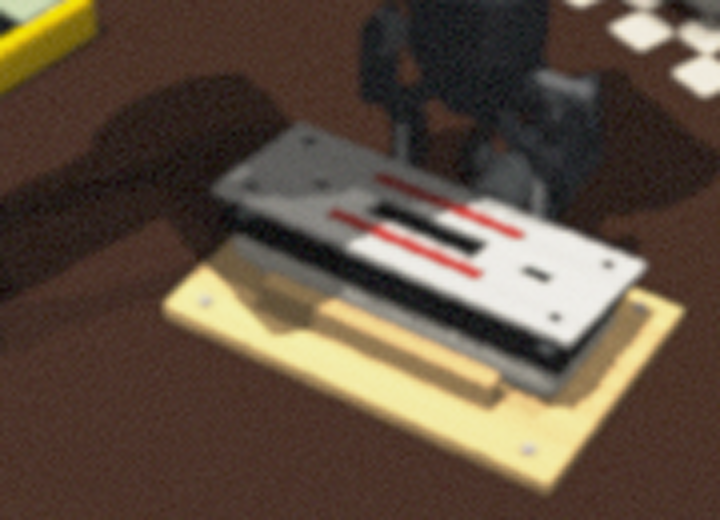

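Run:
```python
from h import *
d=load('scene6');c=d['pixels'][180:310,270:450]
cv2.imwrite('pics/z_c6.png',cv2.cvtColor(cv2.resize(c,None,fx=4,fy=4,interpolation=cv2.INTER_CUBIC),cv2.COLOR_RGB2BGR))
```

```text
(no output)
```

View pics/z_c6.png

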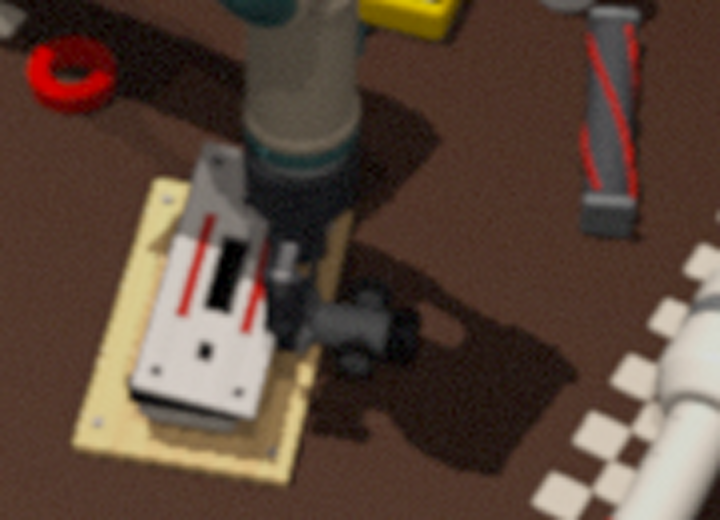

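arm_command --commands '[[8,[-0.09,-0.03,0.15],0],[8,[-0.09,-0.03,0.1],0],[8,[0,0,0],0]]'

```text
clock: 10.35
position: [0.604, 0.0232, 0.0569]
ee_rot: [0.407, -0.406, -0.578, 0.579]
contact_force: [1.5, -1.2, 0.8]
width: 0.08
```

arm_command --commands '[[8,[-0.09,-0.03,0],0],[8,[-0.09,-0.03,0],0],[8,[0,0,0],0]]'

```text
clock: 10.65
position: [0.6028, 0.0228, 0.0568]
ee_rot: [-0.407, 0.407, 0.578, -0.578]
contact_force: [2.7, 0.1, 2.6]
width: 0.0801
```

```bash
python3 wl.py 7; python3 wp.py w7 330
```

```text
10.7 [0.60279171 0.02282728 0.05684669] [ 0.05161523 -0.00030693] yaw 1.915866563868943 0.08015820724820302 [2.58647063 0.24515342 1.96573045]
tips 7762 [-0.00249875  0.00121091  0.00424371  0.00780167]
155955 [ 1.1 -1.6] [ 88.2 220.8] 0.11 plane(head) top z [ 0.0004 -0.0004  0.0611]
hole [328.1 185.5] 14054 [[-1.5  1.5]] 0.0611
hole [110.3 184.1] 905 [[ -1.9 -66.2]] 0.0611
hole [554.2 178.2] 238 [[-3.9 71.5]] 0.0611
hole [618.6 274. ] 481 [[28.1 98.6]] 0.0611
hole [ 36.6 274.5] 135 [[ 28.6 -95.8]] 0.0611
```

The plate now reads flat, with its top at 0.061. Backing off to check.

arm_command --commands '[[8,[0.5,0.18,0],0],[8,[1.2,0.43,0],0],[8,[1,0.3,0],0],[8,[0,0,4],0],[8,[0,0,4.5],0],[8,[0,0,4.5],0],[8,[0,0,2],0],[8,[0,0,0],0],[8,[0,0,0],0]]'

```text
clock: 11.6
position: [0.6297, 0.0322, 0.2063]
ee_rot: [0.407, -0.406, -0.578, 0.579]
contact_force: [-0.8, 0.9, -0.9]
width: 0.0804
```

```bash
python3 wl.py 8; python3 wp.py w8; python3 hd.py w8
```

```text
11.65 [0.62901741 0.03222642 0.20516639] [ 0.07947436 -0.0003082 ] yaw 1.9161967890435803 0.07980522058597815 [-0.2498776   0.06468382 -1.24525367]
tips 7220 [-0.00088319  0.00165239  0.00386438  0.00722243]
42191 [-1.2  1.2] [ 84.1 227. ] 0.03 plane(head) top z [-0.0005 -0.0003  0.0611]
hole [480.6  55.2] 125 [[-30.2  98.5]] 0.0611
hole [328.1 102.9] 3459 [[-1.3  1.7]] 0.0611
hole [223.2 102.6] 236 [[ -1.4 -67.3]] 0.0611
hole [470.7 148.6] 112 [[28.  98.6]] 0.061
20 [[-33.9 -33.8 -33.5 -30.4 -30.4 -30.4]
 [-95.9 -77.7 -23.3 102.  102.  102. ]]
board y -124.5 125.1 x [ 75.3 125.1] [ -74.  -124.8]
```

View pics/w8.png

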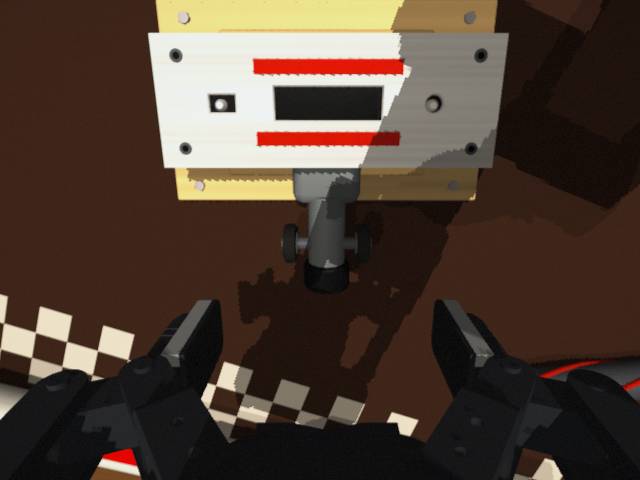

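Both pins stick up through their holes, at (433,103) and (221,104), and the plate is flat and square. One last check of the bystanders, then I'll hand it in.

Run:
```python
from h import *
d=shot('scene','scene9');a=load('scene0')
df=np.abs(d['pixels'].astype(int)-a['pixels']).max(-1)
for n,u,v in (('tape',287,198),('meter',362,173),('can',414,160),('dish',325,376),('tin',243,371),('roller',423,210),('driver',215,318)):
    print(n,(df[v-18:v+18,u-18:u+18]>60).mean().round(3))
s=manip.get_state();print(s['clock'],s['contact_force'],np.abs(s['qd']).max());manip.sign_off()
```

```text
tape 0.079
meter 0.309
can 0.0
dish 0.0
tin 0.0
roller 0.0
driver 0.0
11.7 [-0.14904716 -0.12300952 -1.06361993] 0.005733590043654223
the job is handed in; nothing more can be done
```

View pics/scene9.png

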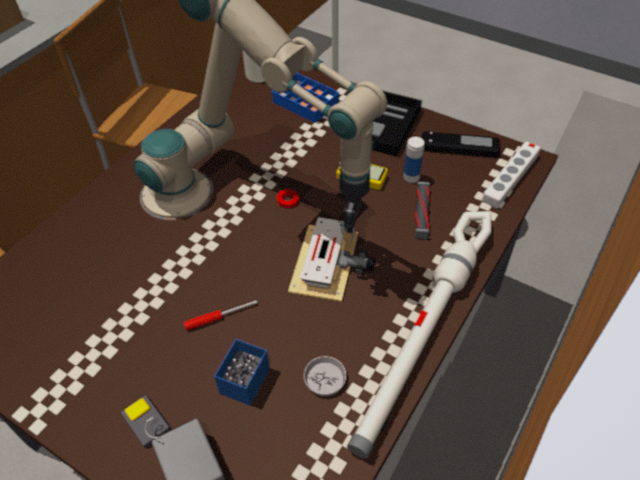

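The sole plate is seated on both pins and lies flat on the head, and I handed the job in at 11.7 s. `sign_off` gives no verdict, so this rests on my own checks.

**What I did:** I found the head and plate in the wrist camera. With the fingers open 50 mm, I pushed the plate's +y edge about 22 mm, which also squared it up. Then, with the fingers open 80 mm around the neck, I nudged the +x edge about 10 mm until the plate dropped. Readings reached about 9 N in all, measured at the wrist, mostly during the second push. The arm is backed off and clear of everything.

**Last checks:**
- **Seating:** both pins show through their holes, and the tilt is about 0.0005 rad. The plate's top reads 61 mm, where 62 mm is expected; the cameras are only good to about 2 mm.
- **Position:** the plate's outline is about 1.2 mm off in both x and y, so about 1.7 mm in all. The limits are 3 mm for the round hole and 5 mm for the slotted one. The play of the hole on the pin is about 1.5 mm, so the excess is camera error.
- **Unclear:** the hole finder missed the round hole in the final picture because the white pin fills it. I judged that hole by eye and from the plate outline.
- **Bystanders:** five of the seven showed no change in the picture comparison. The tape roll differed slightly (8% of its patch) and the multimeter more (31%). In the last picture the arm stands in front of the multimeter; both look to be in place, and the fingers never went near either.

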